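# Check a sample jar in through the one-way flap

### The job

Check in the small sample jar with the yellow cap: stand it in the flared mouth of the metal check-in lane, then push it upright along the lane through the orange sprung flap, not over it, well into the bay behind, so that the flap springs fully shut behind it. Let go of the jar there, and leave the small jar with the white cap where it stands.

Things in the scene. Friction and masses are not known exactly. Their poses are not given: they have to be found in the camera images.
- yellow_jar: Small sample jar, YELLOW cap, cream contents, about 0.1 kg, upright, loose on the worktop. Round: body 54 mm diameter up to 64 mm, cap 50 mm diameter above, 75 mm tall. Origin: centre of the underside; z up. Take it from above round the upper body and cap. Bigger jars (100 mm tall, red and blue caps) and other lab things stand at least 85 mm from it, centre to centre.
- white_jar: The other small sample jar, same size and shape (54 mm diameter, 75 mm tall), WHITE cap and grey contents; it must stay where it is. Origin: centre of the underside. The two small jars may swap places.
- lane: Fixed open-topped metal lane. Origin: worktop height, mid-width, in the plane of the shut flap; x along the lane inward, y left, z up. Floor 6 mm up, x -112 to 194 mm, 134 wide. Walls 36 mm high (from the worktop). Mouth 116 mm wide at x -109, narrows to an 80 mm throat at x -45 to -6. Bay: y -45 to 50, x 0 to the end bumper at 183 (jar centre 156 when against it).
- flap (a joint): Orange upright flap, 88 mm long, 10 to 36 mm above the worktop, on an upright pin at lane x 0, y 45 mm; shut across the lane. 0 = shut, grows as it swings into the bay, to 1.55 rad (along the left wall, clear of the lane); never outward. Its spring always shuts it (0.3 to 1 N at mid-lane). A jar at mid-width is clear of its sweep once its centre is past lane x 115 mm.
Mind the look-alikes: they are no part of the job. Of the things shaped like the yellow_jar, the yellow one is meant.

How it is judged:
By the outcome, as a careful person would: the job done as asked, in the order asked, and still so for the second after the job is handed in, with the robot touching nothing.
It also fails if it takes over 38 s, if anything falls off the work surface, if the arm or the gripper's body presses on something with over 40 N, if the wrist force passes 120 N, or if a joint passes its speed limit or range.

### The arm

A 6-joint arm with a two-finger parallel gripper is mounted at the origin on a cart in front of the work surface, level with it; the furniture and walls round the work are solid. World frame = base frame: x ahead of the robot, y to its left, z up, the work surface at z = 0. Lengths are in m, angles in degrees, forces in N, time in s.
With the tool pointing down it reaches from about 0.3 to 0.75 m from the base axis. Payload 8.5 kg.
Tool frame: the origin (TCP) lies on the centre line of the jaws, within the pads' length; the fingertips stand 17 mm ahead of it and the grasp point (between the pads) lies 2 mm behind it (env.tcp_to_tips is the distance from the TCP to the fingertips, in m); z points along the fingers, y is the line along which they close (so a half turn about z gives the same grasp; the last joint's range is limited). The gripper opens to 85 mm and grips with 20 to 120 N. Pads are 22 mm wide; open, the fingers measure 114 mm over their backs; the gripper's body (76 mm by 85 mm) begins 54 mm behind the grasp point. The pads swing forward as they close: fully open they stand 13 mm farther back than shut.
Start: joints at [-85.732, 21.807, 74.336, -0, 83.858, -12.336], TCP at [0.157, -0.527, 0.248] pointing down, gripper open.
Joint ranges: [-178.18, 178.18], [-50.72, 133.34], [12.68, 142.11], [-81.47, 261.47], [9.98, 163.14], [-165.26, 165.26]. Speed limits (degrees/s): [136.94, 136.94, 180, 180, 180, 180].

### API

Orientations are given as a 3x3 rotation matrix whose columns are the frame's x, y, z axes.
In Python, from rig import env gives the robot as it stands. The module is installed in compiled form; this text tells all that it offers.
- The arm moves only by the shell command python3 -m pendant 'ROWS' [FORCE]. ROWS is JSON, a list of rows, each a list of 7 numbers: the opening, from 0 (shut) to 1 (fully open), then the shift along the tool's x, y, z in m, then the turn, a rotation vector about the tool's x, y, z in rad. A call has 1 to 5 rows; each row is the pose to reach, as a shift and turn from the pose commanded when the call began, along the tool's axes at that moment; what a row does not reach only later rows make up. A row lasts 1/8 s, in which the tool goes at most 62.5 mm and 10.7 degrees, less where a joint would pass 70% of its speed; a pose out of reach is approached as far as the arm can. A call with a gripper value outside its range is refused whole. The fingers move at their own pace and stop on an object; FORCE is the grip in N (left out, the last holds). Time passes only in rows, so rows that repeat a pose let the fingers close. It gives the time, the measured TCP pose, the force, the opening and the grip force at its end, in the units of the state.
- env.observe(): the state, without advancing time (a new reading comes with each control period).
- env.get_image(name): name is "scene" or "side" or "wrist"; returns a dict with "image" (384x512x3 uint8, blue, green, red), "fx", "fy", "cx", "cy" (pixels), "pose" (4x4, takes a point from camera to world coordinates). Camera axes: x right, y up, looking along -z (the intrinsics and any distortion apply to the point x, -y, -z); pixel columns grow to the right and rows downward; lengths in m; the calibration is good to about 2 mm. The wrist camera is an equidistant fisheye: a pixel r from the principal point sees the ray r / f radians off the axis. A picture is of the moment at which its call begins. There is no depth.
- env.close_job(): hands the job in; it is judged then, once.
Trained networks look in the newest picture that a camera, given by its name, has taken for a name from the list of things; names that differ only in an ending like _2 or _b are one class to them, and where a whole thing is asked for, a point or a joint stands for the part that bears it (a point fixed in the world has none). Each returns a list of dicts, best first, with "conf" (0 to 1); they miss things now and then, are a little off and sometimes report something else, mostly with a low value. They report only what shows in the picture. A call takes as long as a camera call. They do not tell look-alikes from the thing itself.
- env.find_in(camera, thing): "bbox" ([centre column, centre row, width, height] in pixels, round what is visible of it).
- env.trace(camera, thing): "mask" (384x512 bool, what is visible of it) and "bbox" ([centre column, centre row, width, height] in pixels, round what is visible of it).
- env.tip_of(camera, thing): "centre" ([column, row] in pixels: a listed point, or the origin of a listed thing).
The state is a dict: "time_s": time; "q": joint angles; "qvel": joint speeds; "joint_efforts": joint torques, N m; "position": TCP position; "tool_rot": TCP orientation; "ft_force": force on the tool from outside, world axes, zero at the start; "wrist_torque": the same for the moment, N m; "grip_width": finger opening in m; "gripper_force": force on a finger pad.
Only numpy, scipy, OpenCV 4.12 (cv2) and the standard library are available. Lean on these libraries where they do the work, as an engineer would, in place of code of your own. Each camera call takes 0.05 s, during which the arm holds its last target. There are 200 camera calls.

## Working session

There is one attempt and no reset: what is moved stays moved. The work goes in short steps, Python scripts to look and compute and a shell command to move; the robot and the scene stay as the last step left them, time stands still between calls to the robot, and variables do not carry over. Pictures are saved under pics/ and viewed, at most 10 in all, crops included, and the job is handed in when it is done.

```bash
mkdir -p pics; cat > h.py <<'E'
import numpy as np, cv2
from rig import env
def ray(im,u,v,wrist=False):
    a=(u-im['cx'])/im['fx']; b=(v-im['cy'])/im['fy']
    if wrist:
        r=np.hypot(a,b); s=np.sin(r)/r if r>1e-9 else 1; d=np.array([a*s,-b*s,-np.cos(r)])
    else: d=np.array([a,-b,-1.])
    P=np.array(im['pose']); return P[:3,3],P[:3,:3]@d
def onplane(im,u,v,z,wrist=False):
    o,d=ray(im,u,v,wrist); return o+d*(z-o[2])/d[2]
def proj(im,p):
    P=np.array(im['pose']); c=P[:3,:3].T@(np.array(p)-P[:3,3]); return im['cx']+im['fx']*c[0]/-c[2], im['cy']-im['fy']*c[1]/-c[2]
E
python3 - <<'E'
from h import *
for c in ['scene','side','wrist']:
    im=env.get_image(c); cv2.imwrite(f'pics/{c}0.png',im['image'])
    print(c,[k for k in im],im['fx'],np.round(im['pose'],3).tolist())
    for t in ['yellow_jar','white_jar','lane','flap']:
        print(t,[(np.round(d['bbox']).tolist(),round(d['conf'],2)) for d in env.find_in(c,t)],[(np.round(d['centre'],1).tolist(),round(d['conf'],2)) for d in env.tip_of(c,t)])
a=cv2.imread('pics/scene0.png');b=cv2.imread('pics/side0.png')
cv2.imwrite('pics/both.png',cv2.resize(np.vstack([a,b]),(400,600)))
print(env.observe())
E
```

```text
scene ['image', 'fx', 'fy', 'cx', 'cy', 'pose'] 374.48830827449007 [[-0.821, 0.343, -0.456, 0.037], [-0.57, -0.514, 0.64, 0.52], [-0.015, 0.786, 0.618, 0.625], [0.0, 0.0, 0.0, 1.0]]
yellow_jar [([281.0, 176.0, 16.0, 36.0], 0.97), ([234.0, 188.0, 20.0, 30.0], 0.81), ([316.0, 164.0, 14.0, 29.0], 0.78), ([262.0, 201.0, 22.0, 35.0], 0.61), ([294.0, 152.0, 19.0, 32.0], 0.29)] [([232.2, 201.5], 0.91), ([277.9, 188.1], 0.82), ([317.4, 174.2], 0.66), ([261.3, 211.6], 0.56)]
white_jar [([294.0, 151.0, 20.0, 32.0], 0.91)] [([288.6, 163.2], 0.88)]
lane [([183.0, 228.0, 138.0, 91.0], 0.8)] [([192.2, 236.3], 0.74)]Traceback (most recent call last):
  File "<stdin>", line 6, in <module>
ValueError: it knows: lane, white_jar, yellow_jar
```

View pics/scene0.png

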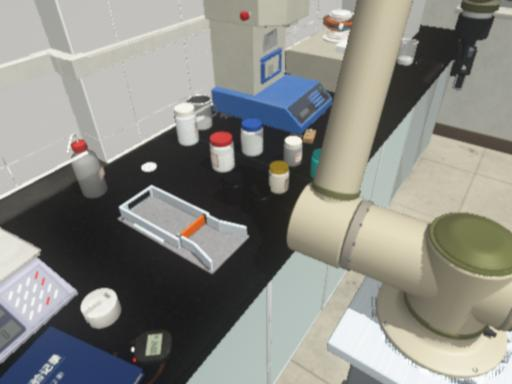

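The scene picture shows the yellow-capped jar at about (279,177) and the white-capped small jar at (293,151). The red jar is at (222,152) and the blue one at (252,138). The lane is around (183,228), its flap at (194,226) and its mouth at the right, about (228,250).

```bash
python3 - <<'E'
from h import *
for c in ['scene','side','wrist']:
    im=env.get_image(c); cv2.imwrite(f'pics/{c}0.png',im['image'])
    print(c,im['fx'],im['cx'],im['cy'],np.round(im['pose'],3).tolist())
    for t in ['yellow_jar','white_jar','lane']:
        print(t,[(np.round(d['bbox']).tolist(),round(d['conf'],2)) for d in env.find_in(c,t)],[(np.round(d['centre'],1).tolist(),round(d['conf'],2),np.round(onplane(im,*d['centre'],0,c=='wrist'),3)[:2].tolist()) for d in env.tip_of(c,t)])
o=env.observe();print(np.round(o['tool_rot'],3).tolist(),o['position'],o['ft_force'],o['time_s'],env.tcp_to_tips)
im=cv2.imread('pics/scene0.png')
cv2.imwrite('pics/crop0.png',np.hstack([cv2.resize(im[170:280,105:255],(480,352),interpolation=2),cv2.resize(im[130:210,255:325],(308,352),interpolation=2)]))
E
```

```text
scene 374.48830827449007 258.42578673893405 190.95213980166972 [[-0.821, 0.343, -0.456, 0.037], [-0.57, -0.514, 0.64, 0.52], [-0.015, 0.786, 0.618, 0.625], [0.0, 0.0, 0.0, 1.0]]
yellow_jar [([280.0, 175.0, 20.0, 32.0], 0.79), ([263.0, 200.0, 21.0, 36.0], 0.76), ([232.0, 187.0, 21.0, 32.0], 0.75), ([315.0, 165.0, 14.0, 27.0], 0.66)] [([263.8, 210.0], 0.86, [0.443, -0.071]), ([233.7, 198.4], 0.83, [0.535, -0.066]), ([279.3, 189.5], 0.73, [0.455, -0.165]), ([318.4, 174.3], 0.53, [0.4, -0.286])]
white_jar [([294.0, 151.0, 19.0, 35.0], 0.64)] [([292.1, 162.0], 0.55, [0.495, -0.299])]
lane [([182.0, 229.0, 135.0, 89.0], 0.74)] [([192.1, 234.3], 0.64, [0.535, 0.095])]
side 383.30618856441686 249.6873982316216 192.711117131813 [[-0.968, 0.116, -0.22, 0.269], [-0.248, -0.355, 0.901, 0.795], [0.027, 0.928, 0.373, 0.399], [0.0, 0.0, 0.0, 1.0]]
yellow_jar [([295.0, 172.0, 18.0, 33.0], 0.89), ([231.0, 194.0, 20.0, 36.0], 0.83), ([266.0, 176.0, 15.0, 24.0], 0.79), ([266.0, 200.0, 26.0, 34.0], 0.78)] [([261.6, 210.7], 0.78, [0.447, -0.062]), ([267.5, 193.8], 0.74, [0.456, -0.177]), ([228.8, 206.5], 0.64, [0.532, -0.062]), ([297.1, 180.2], 0.57, [0.392, -0.315])]
white_jar [([266.0, 161.0, 19.0, 28.0], 0.74)] [([264.5, 174.2], 0.5, [0.499, -0.338])]
lane [([191.0, 229.0, 151.0, 59.0], 0.77), ([267.0, 164.0, 20.0, 23.0], 0.7)] [([210.3, 234.7], 0.79, [0.526, 0.095])]
wrist 297.3186396354542 253.14344195845516 195.47759293085335 [[0.285, 0.913, 0.292, 0.232], [-0.958, 0.272, 0.087, -0.504], [-0.0, -0.305, 0.952, 0.374], [0.0, 0.0, 0.0, 1.0]]
yellow_jar [] []
white_jar [] []
lane [] []
[[0.958, 0.286, 0.0], [0.286, -0.958, 0.0], [0.0, -0.0, -1.0]] [ 0.15714369 -0.52705487  0.24830719] [0.1020538  0.55538338 0.07761745] 1.45 0.017
```

View pics/side0.png

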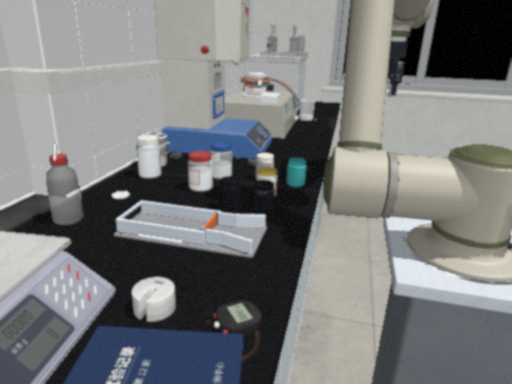

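View pics/crop0.png

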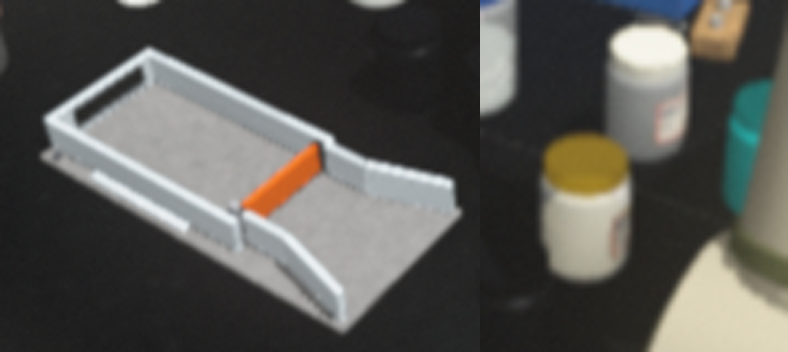

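Candidates that the detectors take for the yellow jar in the scene picture:
- (280,175) has a yellow cap with cream contents and is small.
- (263,200) and (232,187) are dark jars.
- (315,165) is teal.
- (294,151) has a white cap with grey contents.

The enlarged crop confirms (280,175) as the one meant, at about world (0.456,-0.17). I'll move the wrist camera over the area next.

```bash
python3 -m pendant '[[1,0.374,-0.334,-0.07,0,0,0],[1,0.374,-0.334,-0.07,0,0,0],[1,0.374,-0.334,-0.07,0,0,0],[1,0.374,-0.334,-0.07,0,0,0],[1,0.374,-0.334,-0.07,0,0,0]]' 30
```

```text
time_s: 2.08
position: [0.3201, -0.2618, 0.292]
tool_rot: [[0.958, 0.285, 0.001], [0.285, -0.958, -0.001], [0.0, 0.001, -1.0]]
ft_force: [0.2, -0.6, 0.4]
grip_width: 0.0855
gripper_force: 0.0
```

```bash
python3 -m pendant '[[1,0.142,-0.125,-0.026,0,0,0],[1,0.142,-0.125,-0.026,0,0,0],[1,0.142,-0.125,-0.026,0,0,0],[1,0.142,-0.125,-0.026,0,0,0]]'
python3 - <<'E'
from h import *
c='wrist'; im=env.get_image(c); cv2.imwrite(f'pics/{c}1.png',im['image'])
print(np.round(im['pose'],3).tolist())
for t in ['yellow_jar','white_jar','lane']:
    print(t,[(np.round(d['bbox']).tolist(),round(d['conf'],2)) for d in env.find_in(c,t)],[(np.round(d['centre'],1).tolist(),round(d['conf'],2),np.round(onplane(im,*d['centre'],0,c=='wrist'),3)[:2].tolist()) for d in env.tip_of(c,t)])
cv2.imwrite('pics/w1.png',cv2.resize(im['image'],(800,600),interpolation=2))
E
```

```text
time_s: 2.58
position: [0.4211, -0.1, 0.3181]
tool_rot: [[0.956, 0.292, 0.001], [0.292, -0.956, -0.0], [0.001, 0.001, -1.0]]
ft_force: [0.1, -0.8, -0.3]
grip_width: 0.0854
gripper_force: 0.0
[[0.291, 0.911, 0.29, 0.495], [-0.957, 0.278, 0.089, -0.077], [0.0, -0.304, 0.953, 0.444], [0.0, 0.0, 0.0, 1.0]]
yellow_jar [([252.0, 76.0, 41.0, 40.0], 0.78), ([311.0, 150.0, 43.0, 42.0], 0.74), ([366.0, 215.0, 48.0, 46.0], 0.69), ([233.0, 138.0, 40.0, 41.0], 0.55)] [([255.5, 80.1], 0.88, [0.53, -0.07]), ([305.0, 145.0], 0.82, [0.46, -0.17]), ([234.0, 135.0], 0.81, [0.442, -0.063]), ([354.9, 205.5], 0.74, [0.392, -0.284])]
white_jar [([398.0, 156.0, 52.0, 44.0], 0.88)] [([385.4, 149.1], 0.95, [0.497, -0.299]), ([303.2, 143.5], 0.74, [0.461, -0.167])]
lane [([152.0, 69.0, 122.0, 135.0], 0.69)] [([152.2, 58.1], 0.9, [0.524, 0.091])]
```

View pics/w1.png

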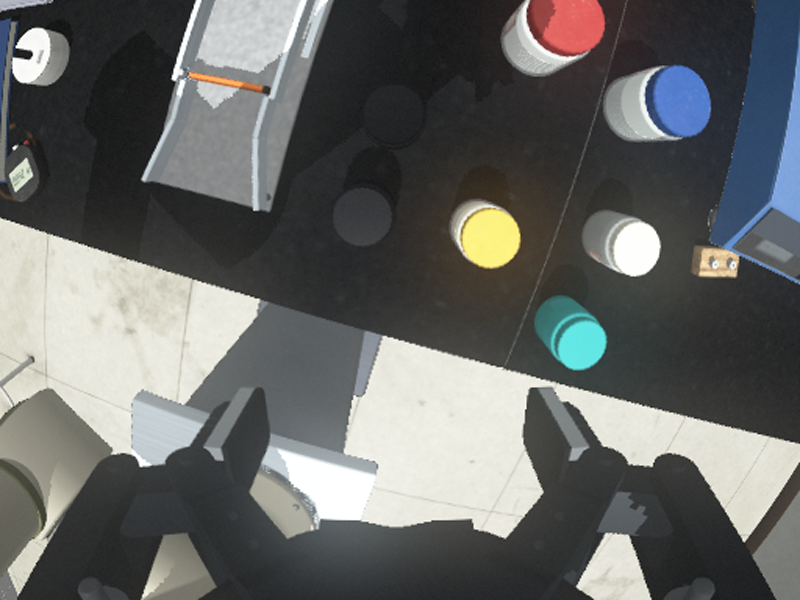

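The wrist picture (800 px scale) shows the yellow cap at (490,238), dark jars at (362,215) and (394,115), and white at (635,247). The flap runs from (188,74) to (268,90), and the lane's mouth opens downward at about (205,195).

```bash
python3 - <<'E'
from h import *
im=env.get_image('wrist'); I=im['image']; hsv=cv2.cvtColor(I,cv2.COLOR_BGR2HSV)
f=1/1.5625
def W(u,v,z): return np.round(onplane(im,u*f-0.2,v*f-0.2,z,True),4)
m=cv2.inRange(hsv,(22,120,120),(33,255,255)); m[:100]=0
n,l,s,c=cv2.connectedComponentsWithStats(m); k=1+np.argmax(s[1:,4])
print('yellow',s[k],c[k],onplane(im,*c[k],0.075,True))
for n,u,v in [('dark1',362,215),('dark2',394,115),('white',635,247),('teal',578,343)]: print(n,W(u,v,.075))
m=cv2.inRange(hsv,(5,120,120),(18,255,255)); m[80:]=0;m[:,200:]=0
n,l,s,c=cv2.connectedComponentsWithStats(m); k=1+np.argmax(s[1:,4]); print('orange',s[k],c[k])
P=np.argwhere(l==k)[:,::-1]; print(cv2.boxPoints(cv2.minAreaRect(P.astype(np.float32))))
cv2.imwrite('pics/lane1.png',cv2.resize(I[0:140,80:220],(600,600),interpolation=cv2.INTER_CUBIC))
E
```

```text
yellow [ 293  130   38   39 1096] [311.27554745 148.89872263] [ 0.46074403 -0.16795447  0.075     ]
dark1 [ 0.4457 -0.0679  0.075 ]
dark2 [ 0.529  -0.0698  0.075 ]
white [ 0.4924 -0.3015  0.075 ]
teal [ 0.3934 -0.2829  0.075 ]
orange [117  46  48  12 194] [140.82989691  51.06701031]
[[116.664    48.848  ]
 [117.43201  44.624  ]
 [164.336    53.152  ]
 [163.568    57.376  ]]
```

View pics/lane1.png

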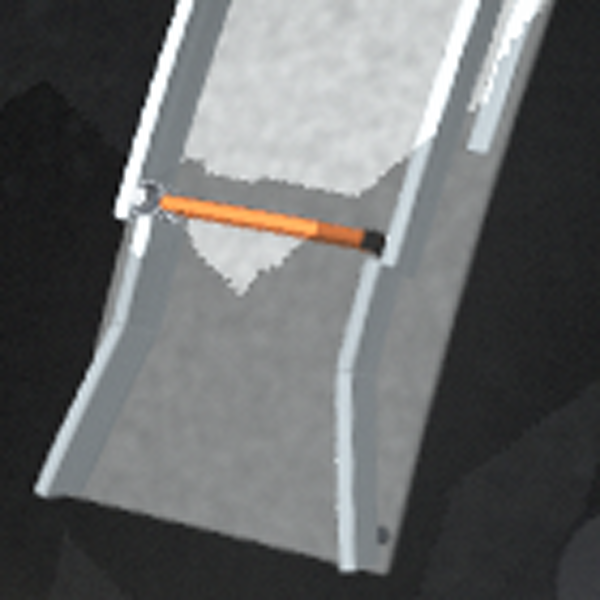

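The crop shows the pin at (148,200), the flap's free end at (385,242), the mouth wall tips at (55,493) and (342,570), and the throat corners at (125,325) and (340,370). I'll fit the lane pose to these.

```bash
python3 - <<'E'
from h import *
from scipy.optimize import least_squares
im=env.get_image('wrist'); s=140/600
pts=[(148,200,0,45,36),(385,242,0,-43,36),(55,493,-109,58,36),(342,570,-109,-58,36),(387,574,-112,-67,6),(125,325,-45,40,36),(340,370,-45,-40,36)]
Wp=np.array([onplane(im,80+u*s-.4,v*s-.4,z/1000,True)[:2] for u,v,x,y,z in pts])
L=np.array([p[2:4] for p in pts])/1000
R=lambda a:np.array([[np.cos(a),-np.sin(a)],[np.sin(a),np.cos(a)]])
r=least_squares(lambda p:(L@R(p[2]).T+p[:2]-Wp).ravel(),[.53,.09,.4])
print(r.x,np.degrees(r.x[2])); print(np.round(r.fun.reshape(-1,2)*1000,1))
np.save('lane.npy',r.x)
for x in [-.1,-.085,-.06,.14]: print(x,R(r.x[2])@[x,0]+r.x[:2])
o=env.observe();print(o['position'],o['q'],o['time_s'])
# scene-camera check
for c in ['scene','side']:
    k=env.get_image(c); print(c,[np.round(proj(k,[*(R(r.x[2])@np.array([x,y])+r.x[:2]),z])) for x,y,z in [(0,45e-3,.036),(0,-.043,.036),(-.112,-.067,.006),(-.112,.067,.006),(.194,.067,.006)]], np.round(proj(k,[.461,-.168,.075])))
    m=cv2.inRange(cv2.cvtColor(k['image'],cv2.COLOR_BGR2HSV),(5,140,120),(16,255,255)); q=np.argwhere(m)[:,::-1]; q=q[(q[:,1]>190)&(q[:,0]<240)]; print(q.min(0),q.max(0))
E
```

```text
[ 0.52966905  0.09209025 -0.00212505] -0.12175667125868557
[[ 1.4 -0.2]
 [ 0.8  0.6]
 [-1.6  2.5]
 [-0.1 -0.4]
 [-0.4 -1.3]
 [ 0.1 -1.6]
 [-0.   0.4]]
-0.1 [0.42966927 0.09230276]
-0.085 [0.44466924 0.09227088]
-0.06 [0.46966918 0.09221776]
0.14 [0.66966873 0.09179274]
[ 0.41951364 -0.10397527  0.3174518 ] [-2.96931055e+01  7.04129304e+00  8.33179447e+01 -3.47293128e-03
  8.96539029e+01  4.38084094e+01] 3.025
scene [array([179., 235.]), array([205., 213.]), array([249., 235.]), array([212., 272.]), array([118., 217.])] [279. 165.]
[181 215] [204 237]
side [array([201., 228.]), array([215., 211.]), array([266., 225.]), array([251., 255.]), array([113., 233.])] [266. 169.]
[205 215] [215 227]
```

```bash
python3 -m pendant '[[1,0.005,0.015,0.03,0,0,-0.18],[1,0.009,0.03,0.06,0,0,-0.36],[1,0.013,0.045,0.09,0,0,-0.54],[1,0.017,0.06,0.12,0,0,-0.72],[1,0.021,0.073,0.15,0,0,-0.9]]'
python3 -m pendant '[[1,0,0,0,0,0,-0.18],[1,0,0,0,0,0,-0.374],[1,0,0,0,0,0,-0.374],[1,0,0,0,0,0,-0.374]]'
python3 -c "
from h import *
o=env.observe();print(o['position'],o['tool_rot'],o['q'])
im=env.get_image('wrist');I=im['image'];hsv=cv2.cvtColor(I,cv2.COLOR_BGR2HSV)
m=cv2.inRange(hsv,(22,120,120),(33,255,255))
n,l,s,c=cv2.connectedComponentsWithStats(m); k=1+np.argmax(s[1:,4])
print('yellow',s[k],c[k],onplane(im,*c[k],0.075,True)); cv2.imwrite('pics/w2.png',I)"
```

```text
time_s: 3.75
position: [0.461, -0.1678, 0.1666]
tool_rot: [[0.367, 0.93, 0.0], [0.93, -0.367, -0.0], [-0.0, 0.0, -1.0]]
ft_force: [0.8, -0.3, -0.4]
grip_width: 0.0853
gripper_force: 0.0
time_s: 4.25
position: [0.4608, -0.1672, 0.1676]
tool_rot: [[0.011, 1.0, 0.0], [1.0, -0.011, -0.0], [-0.0, 0.0, -1.0]]
ft_force: [-0.1, 0.0, 0.5]
grip_width: 0.0853
gripper_force: 0.0
[ 0.46080876 -0.16722859  0.16760362] [[ 1.06487921e-02  9.99943288e-01  1.56029730e-04]
 [ 9.99943298e-01 -1.06487818e-02 -6.64627273e-05]
 [-6.47974315e-05  1.56728631e-04 -9.99999986e-01]] [-3.38151767e+01  2.04714469e+01  9.11825641e+01  1.94896895e-03
  6.83364423e+01 -3.32057539e+01]
yellow [ 222  174   63   63 2982] [253.22166331 205.21529175] [ 0.46037311 -0.16660065  0.075     ]
```

View pics/w2.png

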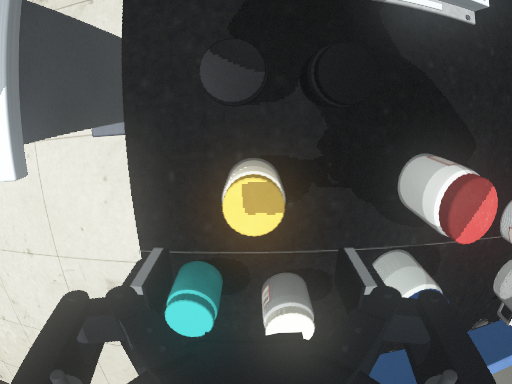

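The view shows the yellow jar at (253,205) between the jaws, with both flanks clear. I'll descend and grip.

```bash
python3 -m pendant '[[1,0,0,0.05,0,0,0],[1,0,0,0.09,0,0,0],[1,0,0,0.112,0,0,0],[1,0,0,0.112,0,0,0],[0.4,0,0,0.112,0,0,0]]' 30
python3 -m pendant '[[0.3,0,0,0,0,0,0],[0.3,0,0,0,0,0,0],[0.3,0,0,0,0,0,0],[0.3,0,0,0,0,0,0],[0.3,0,0,0,0,0,0]]' 30
```

```text
time_s: 4.92
position: [0.4613, -0.1674, 0.0565]
tool_rot: [[0.008, 1.0, 0.001], [1.0, -0.008, -0.001], [-0.001, 0.001, -1.0]]
ft_force: [0.1, -0.0, 0.6]
grip_width: 0.07
gripper_force: 0.0
time_s: 5.55
position: [0.4612, -0.1674, 0.0568]
tool_rot: [[0.007, 1.0, 0.002], [1.0, -0.007, -0.001], [-0.001, 0.002, -1.0]]
ft_force: [-1.5, -0.2, 4.9]
grip_width: 0.0515
gripper_force: 31.0
```

```bash
python3 -m pendant '[[0.3,0,0,-0.02,0,0,0],[0.3,0,0,-0.06,0,0,0],[0.3,0,0,-0.11,0,0,0],[0.3,0,0,-0.14,0,0,0],[0.3,0,0,-0.14,0,0,0]]'
python3 -m pendant '[[0.3,0.04,0,0,0,0,0],[0.3,0.09,-0.005,0,0,0,0],[0.3,0.145,-0.011,0,0,0,0],[0.3,0.2,-0.011,0,0,0,0],[0.3,0.24,-0.011,0,0,0,0]]'
python3 -c "
from h import *
for c in ['wrist','scene']:
  im=env.get_image(c);I=im['image'];hsv=cv2.cvtColor(I,cv2.COLOR_BGR2HSV)
  m=cv2.inRange(hsv,(22,120,90),(33,255,255))
  n,l,s,k=cv2.connectedComponentsWithStats(m); j=1+np.argmax(s[1:,4])
  print(s[j],k[j])
  cv2.imwrite('pics/g_%s.png'%c,I)
cv2.imwrite('pics/g.png',np.hstack([cv2.resize(cv2.imread('pics/g_wrist.png'),(400,300)),cv2.resize(cv2.imread('pics/g_scene.png')[100:292,128:384],(400,300))]))
print(env.observe()['position'])"
```

```text
time_s: 6.18
position: [0.4614, -0.1674, 0.198]
tool_rot: [[0.007, 1.0, 0.005], [1.0, -0.007, -0.003], [-0.003, 0.005, -1.0]]
ft_force: [-0.5, -0.1, -2.6]
grip_width: 0.0512
gripper_force: 32.5
time_s: 6.8
position: [0.4505, 0.075, 0.1946]
tool_rot: [[0.006, 1.0, -0.002], [1.0, -0.006, 0.0], [0.0, -0.002, -1.0]]
ft_force: [0.1, -0.4, -2.0]
grip_width: 0.0513
gripper_force: 32.5
[ 199  233  110   99 8452] [253.4867487  282.79223852]
[205 162  19  18 279] [214.3297491  170.66308244]
[0.4503752  0.07597512 0.19457449]
```

View pics/g.png

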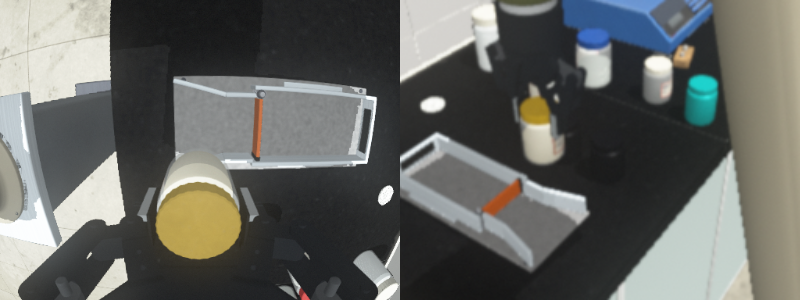

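The jar is held upright over the mouth side. Now I'll lower it.

```bash
python3 -m pendant '[[0.3,0.016,0,0.02,0,0,0],[0.3,0.016,0,0.06,0,0,0],[0.3,0.016,0,0.1,0,0,0],[0.3,0.016,0,0.12,0,0,0],[0.3,0.016,0,0.126,0,0,0]]'
python3 -m pendant '[[0.3,0,0,0,0,0,0],[0.3,0,0,0.003,0,0,0],[0.3,0,0,0.003,0,0,0]]'
```

```text
time_s: 7.52
position: [0.4508, 0.0884, 0.0681]
tool_rot: [[0.008, 1.0, -0.003], [1.0, -0.008, 0.0], [0.0, -0.003, -1.0]]
ft_force: [0.2, -0.6, -1.9]
grip_width: 0.0516
gripper_force: 32.4
time_s: 7.9
position: [0.4518, 0.0889, 0.0669]
tool_rot: [[0.007, 1.0, 0.001], [1.0, -0.007, -0.0], [-0.0, 0.001, -1.0]]
ft_force: [-0.2, 0.1, -0.8]
grip_width: 0.0513
gripper_force: 32.4
```

```bash
python3 -m pendant '[[0.3,0.003,0,0.002,0,0,0],[0.3,0.003,0,0.002,0,0,0],[0.3,0.003,0,0.002,0,0,0]]'
python3 -m pendant '[[0.3,0,0,0.002,0,0,0],[0.3,0,0,0.002,0,0,0],[0.3,0,0,0.002,0,0,0]]'
```

```text
time_s: 8.28
position: [0.4516, 0.092, 0.0646]
tool_rot: [[0.007, 1.0, 0.0], [1.0, -0.007, -0.0], [-0.0, 0.0, -1.0]]
ft_force: [-0.4, 0.5, -1.2]
grip_width: 0.0513
gripper_force: 32.4
time_s: 8.65
position: [0.4517, 0.092, 0.0628]
tool_rot: [[0.007, 1.0, 0.001], [1.0, -0.007, 0.0], [0.0, 0.001, -1.0]]
ft_force: [-0.9, 0.2, 5.7]
grip_width: 0.0516
gripper_force: 33.2
```

Contact. I'll release so the jar stands free, then re-grip lightly.

```bash
python3 -m pendant '[[0.85,0,0,0,0,0,0],[0.85,0,0,0,0,0,0],[0.85,0,0,0,0,0,0],[0.85,0,0,0,0,0,0]]'
python3 -m pendant '[[0.3,0,0,0,0,0,0],[0.3,0,0,0,0,0,0],[0.3,0,0,0,0,0,0],[0.3,0,0,0,0,0,0],[0.3,0,0,0,0,0,0]]' 25
```

```text
time_s: 9.15
position: [0.4516, 0.092, 0.0625]
tool_rot: [[0.007, 1.0, -0.0], [1.0, -0.007, -0.0], [-0.0, -0.0, -1.0]]
ft_force: [-0.1, -0.4, 0.2]
grip_width: 0.0728
gripper_force: 0.0
time_s: 9.78
position: [0.4516, 0.092, 0.0627]
tool_rot: [[0.007, 1.0, 0.0], [1.0, -0.007, -0.0], [-0.0, 0.0, -1.0]]
ft_force: [-2.2, 0.1, 5.4]
grip_width: 0.0518
gripper_force: 26.5
```

```bash
python3 -m pendant '[[0.3,0,0.015,0,0,0,0],[0.3,0,0.03,0,0,0,0],[0.3,0.001,0.045,0,0,0,0],[0.3,0.001,0.06,0,0,0,0],[0.3,0.001,0.07,0,0,0,0]]'
python3 -m pendant '[[0.3,0,0.015,0,0,0,0],[0.3,0,0.03,0,0,0,0],[0.3,0.001,0.045,0,0,0,0],[0.3,0.001,0.06,0,0,0,0],[0.3,0.001,0.07,0,0,0,0]]'
```

```text
time_s: 10.4
position: [0.5192, 0.0928, 0.0628]
tool_rot: [[0.007, 1.0, -0.007], [1.0, -0.007, 0.0], [0.0, -0.007, -1.0]]
ft_force: [-16.4, 0.8, 19.8]
grip_width: 0.0518
gripper_force: 28.7
time_s: 11.02
position: [0.5904, 0.0931, 0.0628]
tool_rot: [[0.007, 1.0, -0.004], [1.0, -0.007, -0.0], [-0.0, -0.004, -1.0]]
ft_force: [-11.4, 0.3, 13.6]
grip_width: 0.0513
gripper_force: 27.7
```

```bash
python3 -m pendant '[[0.3,0,0.015,-0.0005,0,0,0],[0.3,0,0.03,-0.0005,0,0,0],[0.3,0,0.045,-0.0005,0,0,0],[0.3,0,0.06,-0.0005,0,0,0],[0.3,0,0.07,-0.0005,0,0,0]]'
python3 -m pendant '[[0.3,0,0.01,0,0,0,0],[0.3,0,0.014,0,0,0,0],[0.3,0,0.014,0,0,0,0],[0.3,0,0.014,0,0,0,0]]'
```

```text
time_s: 11.65
position: [0.6616, 0.0925, 0.0628]
tool_rot: [[0.007, 1.0, -0.001], [1.0, -0.007, 0.0], [0.0, -0.001, -1.0]]
ft_force: [-3.7, 0.6, 3.2]
grip_width: 0.0515
gripper_force: 26.9
time_s: 12.15
position: [0.6756, 0.0924, 0.0628]
tool_rot: [[0.007, 1.0, 0.0], [1.0, -0.007, 0.0], [0.0, 0.0, -1.0]]
ft_force: [0.4, 0.4, -0.4]
grip_width: 0.0518
gripper_force: 26.3
```

```bash
python3 -c "
from h import *
cv2.imwrite('pics/p.png',np.hstack([cv2.resize(env.get_image('wrist')['image'],(400,300)),cv2.resize(env.get_image('scene')['image'][150:300,90:290],(400,300))]))"
```

```text
(no output)
```

View pics/p.png

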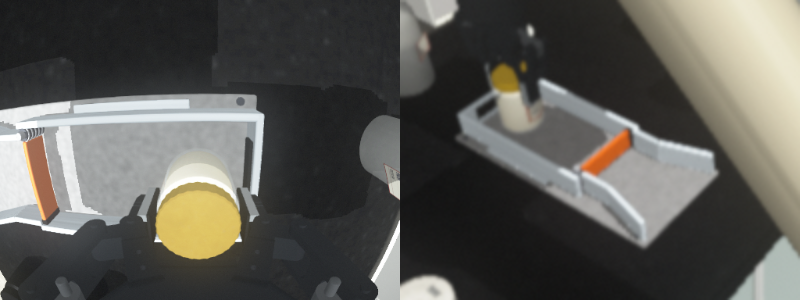

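The jar stands in the bay and the flap is shut behind it. I'll release and retreat upward.

```bash
python3 -m pendant '[[0.85,0,0,0,0,0,0],[0.85,0,0,0,0,0,0],[0.85,0,0,0,0,0,0],[0.85,0,0,0,0,0,0]]'
python3 -m pendant '[[0.85,0,0,-0.02,0,0,0],[0.85,0,0,-0.06,0,0,0],[0.85,0,-0.02,-0.11,0,0,0],[0.85,0,-0.05,-0.16,0,0,0],[0.85,0,-0.08,-0.2,0,0,0]]'
python3 -m pendant '[[0.85,0,-0.06,0,0,0,0],[0.85,0,-0.06,0,0,0,0],[0.85,0,-0.06,0,0,0,0],[0.85,0,-0.06,0,0,0,0]]'
python3 -c "
from h import *
im=env.get_image('wrist')
hsv=cv2.cvtColor(im['image'],cv2.COLOR_BGR2HSV)
m=cv2.inRange(hsv,(22,120,90),(33,255,255))
n,l,s,k=cv2.connectedComponentsWithStats(m); j=1+np.argmax(s[1:,4]); print(onplane(im,*k[j],.081,True))
cv2.imwrite('pics/f.png',np.hstack([cv2.resize(im['image'],(400,300)),cv2.resize(env.get_image('scene')['image'][120:300,90:330],(400,300))]))"
```

```text
time_s: 12.75
position: [0.6756, 0.0924, 0.0631]
tool_rot: [[0.007, 1.0, 0.0], [1.0, -0.007, 0.0], [0.0, 0.0, -1.0]]
ft_force: [0.1, -0.3, 0.7]
grip_width: 0.0726
gripper_force: 0.0
time_s: 13.38
position: [0.5948, 0.0929, 0.2652]
tool_rot: [[0.007, 1.0, 0.002], [1.0, -0.007, -0.0], [-0.0, 0.002, -1.0]]
ft_force: [0.1, -0.2, 0.4]
grip_width: 0.0723
gripper_force: 0.0
time_s: 13.88
position: [0.5368, 0.0932, 0.263]
tool_rot: [[0.007, 1.0, 0.001], [1.0, -0.007, -0.0], [-0.0, 0.001, -1.0]]
ft_force: [0.1, 0.8, 0.9]
grip_width: 0.0723
gripper_force: 0.0
[0.67314387 0.09247969 0.081     ]
```

View pics/f.png

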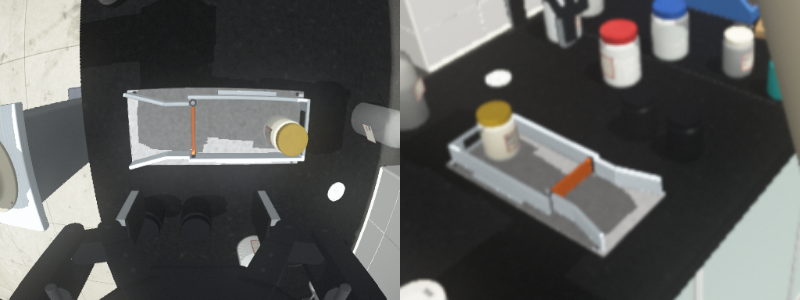

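The jar stands upright at lane x of about 143 mm, the flap is fully shut, the gripper is clear and the white jar hasn't moved.

```bash
python3 -c "
from rig import env
print(env.close_job())"
```

```text
the job is handed in; nothing more can be done
None
```

The job is handed in: the yellow-capped jar was pushed through the flap and released upright in the bay, about 143 mm past the flap line, with the flap shut behind it and the white-capped jar untouched.

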